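# Lock and tug-test the tube-stop post

## Robot

A 6-joint arm with a two-finger parallel gripper is mounted at the origin on the work surface. World frame = base frame: x ahead of the robot, y to its left, z up, the work surface at z = 0. Lengths are in m, angles in rad, forces in N, time in s.
With the tool pointing down it reaches from about 0.4 to 0.825 m from the base axis. Payload 7 kg.
Tool frame: the origin (TCP) lies midway between the tips of the shut fingers; the grasp point (between the pads) lies 19 mm behind it; y points along the fingers, z is the direction in which the jaws open and shut, and the axes are right-handed (so a half turn about y gives the same grasp; the last joint's range is limited). The gripper opens to 85 mm and grips with 20 to 120 N. Pads are 22 mm wide; open, the fingers measure 114 mm over their backs; the gripper's body (76 mm by 85 mm) begins 54 mm behind the grasp point. The pads swing forward as they close: fully open they stand 13 mm farther back than shut.
Start: joints at [1.526, 0.359, 0.012, 0, -1.224, -0.288], TCP at [0.221, 0.638, 0.231] pointing down, gripper open.
Joint ranges: [-3.07, 3.07], [-1.43, 2.12], [-1.02, 1.25], [-3.03, 1.67], [-3.05, -0], [-3.03, 3.03]. Speed limits (rad/s): [2.39, 2.39, 3.01, 3.14, 3.14, 3.14].

## Interface

Orientations are given as a 3x3 rotation matrix whose columns are the frame's x, y, z axes.
In Python, from plant import get_obs, grab_frame, camera_info, job_done gives the robot as it stands.
- The arm moves only by the tool drive_tool, never from a script. Its argument "targets" is a list of rows, each an object with "linear": the shift along the tool's x, y, z in m, a list of three; "angular": the turn, a rotation vector about the tool's x, y, z in degrees, a list of three; "claw": the finger opening in m, from 0 to 0.0854. In form: [{"linear": [dx, dy, dz], "angular": [rx, ry, rz], "claw": claw}, ...]. A call has 1 to 20 rows; each row shifts and turns the commanded pose from where the row before left it, along the tool's axes as they then stand; what a row does not reach is not made up. A row lasts 1/12 s, in which the tool goes at most 41.7 mm and 7.16 degrees, less where a joint would pass 70% of its speed; a pose out of reach is approached as far as the arm can. A call with a gripper value outside its range is refused whole. The fingers move at their own pace and stop on an object; the grip force is fixed at half the most. Time passes only in rows, so rows that do not move let the fingers close. It gives the time, the measured TCP pose, the force and the opening at its end, in the units of the state.
- get_obs(): the state, without advancing time (a new reading comes with each control period).
- grab_frame(name): name is "scene" or "side" or "wrist"; returns the picture (400x640x3 uint8, red, green, blue); there is no depth.
- camera_info(name): a dict with "fx", "fy", "cx", "cy" (pixels), "D" ([k1, k2, p1, p2, k3] as OpenCV has them; the pictures are not rectified), "pose" (4x4, takes a point from camera to world coordinates). Camera axes: x right, y down, z forward; pixel columns grow to the right and rows downward; lengths in m; the calibration is good to about 2 mm. A picture is of the moment at which its call begins: read the wrist's pose just before it. camera_info takes no time and is no camera call; for the wrist camera it gives the pose at the moment of the call.
- job_done(): hands the job in, once; it reports no verdict.
The state is a dict: "t": time; "q": joint angles; "qvel": joint speeds; "joint_torque": joint torques, N m; "position": TCP position; "tool_rot": TCP orientation; "wrist_force": force on the tool from outside, world axes, zero at the start; "wrist_torque": the same for the moment, N m; "width": finger opening in m.
Only numpy, scipy, OpenCV 4.12 (cv2) and the standard library are available. Lean on these libraries where they do the work, as an engineer would, in place of code of your own. Each camera call takes 0.05 s, during which the arm holds its last target. There are 200 camera calls.

## Task

Take the post with the red crossbar from the parking block, put it down through the slot of the brass-topped socket, and turn it about a quarter turn (either way) to lock it. Then check that it is retained: pull it straight up until it is caught, with about 12 newtons (never as much as 25), and hold that pull for two seconds. Let it back down so that its collar rests on the brass, still locked and upright, and let go; do not ram it in, and leave everything else alone.

Things in the scene. Friction and masses are not known exactly. Their poses are not given: they have to be found in the camera images.
- post_bar (a point): centre of the red crossbar grip of the tube-stop post (the loose part to handle), 79 mm above the post's underside; same axes as the post. The bar is 50 mm along x, 16 mm along y (grasp it across y), 24 mm high, on a 14 mm thick dark wooden neck
- post: the tube-stop post, 91 mm tall, 0.14 to 0.28 kg. Origin: centre of its underside, z up, x along lug and red bar. From the underside up: flat steel lug (36 mm along x, 10 along y, 8 high), round steel stem (12 mm thick, to 33 mm), brass collar (44 mm wide, 33 to 39 mm), neck, red bar (67 to 91 mm). Starts upright in either slot of the parking block, its collar on the block's top
- stand: fixed stand: dark wooden socket block 90 x 90 mm with a brass top plate, 40 mm high; behind it (local +x, 120 mm away) a cardboard drawing tube 340 mm long along local y, 64 mm high, in a cradle. Origin: on the table under the middle of the socket's slot; z up, x along the slot. With the post seated (collar on the brass) the post's origin is 7 mm above this origin
- slot (a point): middle of the slot in the brass plate's top face, 40 mm above the table, axes as the stand. Slot: 42 mm along x, 15.5 mm along y. Below is a cavity where the lug turns freely either way. After a quarter turn the lug lies crosswise under a hidden rigid steel keeper; the post then has 2.5 to 10.5 mm of free upward play (differs each time, cannot be seen) before the lug meets the keeper
- park: fixed wooden parking block 75 x 190 x 37 mm, origin under its centre; two through slots 110 mm apart along its y, 16 mm wide and 42 mm long along its y, holding the post and the spare in either order
- spare: a plain look-alike post with a round blue head and no lug, 91 mm tall, in the other slot of the parking block; leave it alone. Origin at its underside
- seal: bystander, leave alone: a square terracotta-coloured seal stone, 26 x 26 x 55 mm, standing; origin at its underside
- ink: bystander, leave alone: a squat ink jar, 52 mm wide, 75 mm high, black cap; origin at its underside
- weight: bystander, leave alone: a brass bar paperweight, 28 x 160 x 18 mm; origin at its underside
- bowl: bystander, leave alone: a white ceramic bowl, 110 mm wide, 45 mm high; origin at its underside
- cup: bystander, leave alone: a blue ceramic cup, 72 mm wide, 85 mm high; origin at its underside
- paint: bystander, leave alone: a paint jar, 60 mm wide, 80 mm high, yellow cap; origin at its underside
- brush: bystander, leave alone: a flat paste brush with a wooden handle, 240 mm long, lying near the far side of the table
Things that resemble listed ones, but are neither listed nor needed, are in the scene too. Leave any green or purple look-alike of the post alone.

How it is judged:
By the outcome, as a careful person would: the job done as asked, in the order asked, and still so for the second after the job is handed in, with the robot touching nothing.
It also fails if it takes over 72 s, if anything falls off the work surface, if the arm or the gripper's body presses on something with over 40 N, if the wrist force passes 120 N, or if a joint passes its speed limit or range.

## Working session

There is one attempt and no reset: what is moved stays moved. The work goes in short steps, Python scripts to look and compute and a tool call to move; the robot and the scene stay as the last step left them, time stands still between calls to the robot, and variables do not carry over. Pictures are saved under pics/ and viewed, about 8 in all and at most 12, crops included, and the job is handed in when it is done.

Besides the shell and the picture viewer there is one more tool, called after "Request:" by a JSON object that holds its "api" and its "payload", one argument or row to a line. drive_tool: Moves the arm, as the interface text tells. Its arguments: {"type":"object","properties":{"targets":{"type":"array"}},"required":["targets"]}

```bash
mkdir -p pics; ls
python3 - <<'E'
from plant import *
import cv2,numpy as np
for n in ("scene","side"):
    f=grab_frame(n); cv2.imwrite(f"pics/{n}0.png",f[:,:,::-1])
    c=camera_info(n); print(n,{k:np.round(v,4).tolist() for k,v in c.items()})
o=get_obs(); print({k:np.round(v,3).tolist() for k,v in o.items()})
E
```

```text
pics
scene {'fx': 372.8932, 'fy': 372.8932, 'cx': 312.7993, 'cy': 202.8377, 'D': [0.0089, 0.0, 0.0, 0.0, 0.0], 'pose': [[-0.6082, 0.4338, -0.6648, 1.2597], [0.7936, 0.3504, -0.4974, 0.5112], [0.0172, -0.8301, -0.5574, 0.6494], [0.0, 0.0, 0.0, 1.0]]}
side {'fx': 372.6765, 'fy': 372.6765, 'cx': 316.7368, 'cy': 189.755, 'D': [-0.0686, 0.0, 0.0, 0.0, 0.0], 'pose': [[0.999, -0.0019, 0.0449, 0.5164], [-0.038, -0.5671, 0.8227, -0.9351], [0.0239, -0.8236, -0.5666, 0.7228], [0.0, 0.0, 0.0, 1.0]]}
{'t': 0.1, 'q': [1.526, 0.359, 0.011, -0.0, -1.224, -0.288], 'qvel': [0.002, -0.002, 0.002, 0.002, 0.0, 0.001], 'joint_torque': [-0.002, -58.477, 29.411, 6.955, -0.003, 0.0], 'position': [0.22, 0.638, 0.23], 'tool_rot': [[-0.945, -0.0, -0.327], [0.327, -0.001, -0.945], [-0.0, -1.0, 0.002]], 'wrist_force': [-0.689, -1.022, 0.304], 'wrist_torque': [-0.018, 0.054, 0.017], 'width': 0.085}
```

View pics/scene0.png

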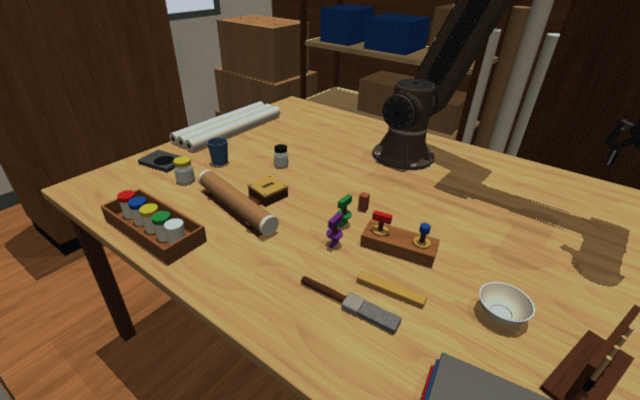

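View pics/side0.png

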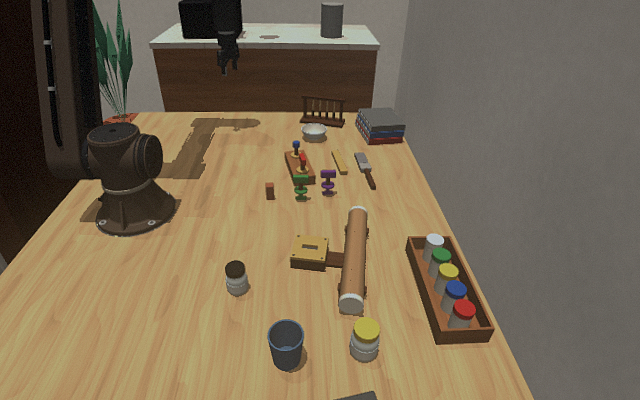

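The post is the red bar at scene (382,217) and side (303,157). The look-alikes are blue (425,229), green (344,205) and purple (335,228). The socket is at scene (268,188) and side (310,246). I'll confirm with one enlarged crop.

```bash
cat > h.py <<'E'
from plant import *
import cv2,numpy as np
def ray(n,uv,c=None):
    c=c or camera_info(n); K=np.array([[c['fx'],0,c['cx']],[0,c['fy'],c['cy']],[0,0,1.]])
    p=cv2.undistortPoints(np.array(uv,float).reshape(-1,1,2),K,np.array(c['D']))[:,0]
    P=np.array(c['pose']); return P[:3,3],np.c_[p,np.ones(len(p))]@P[:3,:3].T
def atz(n,uv,z,c=None):
    o,d=ray(n,uv,c); return o+d*((z-o[2])/d[:,2])[:,None]
def proj(n,X,c=None):
    c=c or camera_info(n); K=np.array([[c['fx'],0,c['cx']],[0,c['fy'],c['cy']],[0,0,1.]])
    T=np.linalg.inv(np.array(c['pose'])); return cv2.projectPoints(np.array(X,float).reshape(-1,3),cv2.Rodrigues(T[:3,:3])[0],T[:3,3],K,np.array(c['D']))[0][:,0]
def crop(im,x0,y0,x1,y1,s,st=10):
    o=cv2.resize(im[y0:y1,x0:x1],None,fx=s,fy=s,interpolation=cv2.INTER_CUBIC)
    for x in range(-(-x0//st)*st,x1,st):
        cv2.line(o,((x-x0)*s,0),((x-x0)*s,6),(255,255,255),1); cv2.putText(o,str(x),((x-x0)*s,16),0,.35,(255,255,255),1)
    for y in range(-(-y0//st)*st,y1,st):
        cv2.line(o,(0,(y-y0)*s),(6,(y-y0)*s),(255,255,255),1); cv2.putText(o,str(y),(8,(y-y0)*s+4),0,.35,(255,255,255),1)
    return o
E
python3 - <<'E'
from h import *
a=cv2.imread('pics/scene0.png');b=cv2.imread('pics/side0.png')
o=np.zeros((600,800,3),np.uint8)
for im,(x,y),w in [(a,(0,0),(325,190,445,265,4)),(a,(0,302),(240,170,300,210,6)),(b,(482,0),(275,138,325,203,6-2)),(b,(400,302),(285,228,350,275,6))]:
    c=crop(im,*w); c=c[:600-y,:800-x]; o[y:y+c.shape[0],x:x+c.shape[1]]=c
cv2.imwrite('pics/comp0.png',o)
E
```

```text
(no output)
```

View pics/comp0.png

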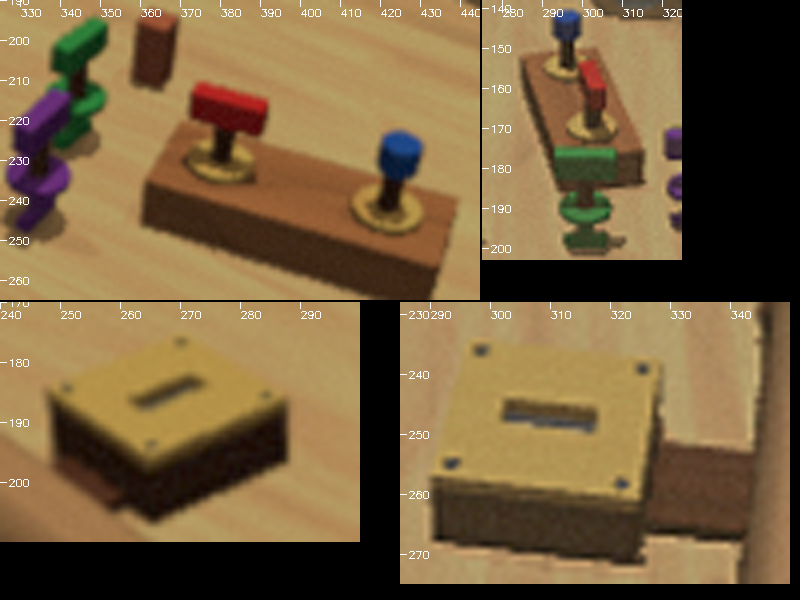

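The crop confirms it: red crossbar on brass collar in the parking block, scene collar (380,231), side collar (302,170). Green and purple stand on the table away from the block.

Run:
```python
from h import *
np.set_printoptions(precision=4,suppress=True)
r=atz('scene',[(379.8,230.7),(421.5,242.8)],.042);s=atz('side',[(302.3,169.8),(295.8,155)],.042)
print('post,spare scene\n',r,'\nside\n',s)
for q in(r,s): d=q[0]-q[1]; print(np.hypot(*d[:2]),np.degrees(np.arctan2(d[1],d[0])))
a=atz('scene',[(247.5,185.2),(265,197.2),(288,186.3),(270,175.5)],.04)
b=atz('side',[(290.3,257.2),(325.8,261),(328.3,238),(296.7,235.2)],.04)
for q in(a,b):
    print(q.mean(0)); e=np.roll(q,-1,0)-q; print(np.hypot(e[:,0],e[:,1]),np.degrees(np.arctan2(e[:,1],e[:,0])))
print(atz('scene',[(267.7,185.2)],.04),atz('side',[(309,247.5)],.04))
```

```text
post,spare scene
 [[0.5287 0.1872 0.042 ]
 [0.5061 0.2945 0.042 ]] 
side
 [[0.5245 0.1765 0.042 ]
 [0.501  0.2819 0.042 ]]
0.10963130727966909 -78.12502598139936
0.10799011929134031 -77.39821884153129
[ 0.5456 -0.2009  0.04  ]
[0.0915 0.0916 0.0911 0.0903] [ 80.0523 172.1455 -99.1344  -8.0886]
[ 0.5432 -0.2123  0.04  ]
[0.0914 0.0875 0.087  0.0859] [  -9.2666   82.2205  171.8131 -100.6688]
[[ 0.543  -0.2034  0.04  ]] [[ 0.5398 -0.2124  0.04  ]]
```

```bash
cat >> h.py <<'E'
def go(p,jaw=None):
    o=get_obs(); R=np.array(o['tool_rot']); d=np.array(p)-o['position']
    y=np.degrees(np.arctan2(-R[1,2],-R[0,2])); 
    print('t %.2f'%o['t'],'pos',np.round(o['position'],4),'jaw %.2f'%y,'tilt',np.round(R[2,[0,2]],4),'lin mm',np.round(1e3*R.T@d,1),'dist %.1f'%(1e3*np.linalg.norm(d)),'ry',None if jaw is None else round(y-jaw,2),'F',np.round(o['wrist_force'],1),'q',np.round(o['q'],2))
E
python3 - <<'E'
from h import *
go([.527,.182,.23],12)
o=get_obs();R=np.array(o['tool_rot']);P=np.array(camera_info('wrist')['pose'])
print(np.round(R.T@(P[:3,3]-o['position']),4),np.round(R.T@P[:3,:3],3)); print(camera_info('wrist')['fx'],camera_info('wrist')['D'])
E
```

```text
t 0.10 pos [0.2204 0.6376 0.2304] jaw 70.93 tilt [-0.0001  0.0015] lin mm [-438.6    1.   330.4] dist 549.1 ry 58.93 F [-0.7 -1.   0.3] q [ 1.53  0.36  0.01 -0.   -1.22 -0.29]
[-0.0822 -0.1416  0.0007] [[-0.001  0.947  0.32 ]
 [-0.001 -0.32   0.947]
 [ 1.     0.001  0.001]]
292.2172934402174 [-0.00526306  0.          0.          0.          0.        ]
```

Request:
{"api": "drive_tool", "payload": {
  "targets": [
    {"linear": [-0.015,0,0.011],"angular": [0,0,0],"claw": 0.085},
    {"linear": [-0.03,0,0.0226],"angular": [0,0,0],"claw": 0.085},
    {"linear": [-0.03,0,0.0226],"angular": [0,0,0],"claw": 0.085},
    {"linear": [-0.03,0,0.0226],"angular": [0,0,0],"claw": 0.085},
    {"linear": [-0.03,0,0.0226],"angular": [0,0,0],"claw": 0.085},
    {"linear": [-0.03,0,0.0226],"angular": [0,0,0],"claw": 0.085},
    {"linear": [-0.03,0,0.0226],"angular": [0,0,0],"claw": 0.085},
    {"linear": [-0.03,0,0.0226],"angular": [0,0,0],"claw": 0.085},
    {"linear": [-0.03,0,0.0226],"angular": [0,0,0],"claw": 0.085},
    {"linear": [-0.03,0,0.0226],"angular": [0,0,0],"claw": 0.085},
    {"linear": [-0.03,0,0.0226],"angular": [0,0,0],"claw": 0.085},
    {"linear": [-0.03,0,0.0226],"angular": [0,0,0],"claw": 0.085},
    {"linear": [-0.03,0,0.0226],"angular": [0,0,0],"claw": 0.085},
    {"linear": [-0.03,0,0.0226],"angular": [0,0,0],"claw": 0.085},
    {"linear": [-0.03,0,0.0226],"angular": [0,0,0],"claw": 0.085},
    {"linear": [-0.004,0,0.003],"angular": [0,0,0],"claw": 0.085}
  ]
}}

```text
t: 1.43
position: [0.5293, 0.1781, 0.2309]
tool_rot: [[-0.944, -0.001, -0.33], [0.33, -0.001, -0.944], [0.0, -1.0, 0.001]]
wrist_force: [-1.2, 0.7, -0.2]
width: 0.0851
```

Request:
{"api": "drive_tool", "payload": {
  "targets": [
    {"linear": [0,0,0],"angular": [0,5.9,0],"claw": 0.085},
    {"linear": [0,0,0],"angular": [0,5.9,0],"claw": 0.085},
    {"linear": [0,0,0],"angular": [0,5.9,0],"claw": 0.085},
    {"linear": [0,0,0],"angular": [0,5.9,0],"claw": 0.085},
    {"linear": [0,0,0],"angular": [0,5.9,0],"claw": 0.085},
    {"linear": [0,0,0],"angular": [0,5.9,0],"claw": 0.085},
    {"linear": [0,0,0],"angular": [0,5.9,0],"claw": 0.085},
    {"linear": [0,0,0],"angular": [0,5.9,0],"claw": 0.085},
    {"linear": [0,0,0],"angular": [0,5.9,0],"claw": 0.085},
    {"linear": [0,0,0],"angular": [0,5.9,0],"claw": 0.085},
    {"linear": [0,0,0],"angular": [0,0,0],"claw": 0.085},
    {"linear": [0,0,0],"angular": [0,0,0],"claw": 0.085}
  ]
}}

```text
t: 2.43
position: [0.5273, 0.1823, 0.2311]
tool_rot: [[-0.21, -0.0, -0.978], [0.978, -0.0, -0.21], [-0.0, -1.0, 0.0]]
wrist_force: [0.1, -0.8, 0.0]
width: 0.0851
```

Run:
```python
from h import *
go([.527,.182,.23],12)
c=camera_info('wrist');f=grab_frame('wrist')[:,:,::-1]
np.save('c1.npy',c,allow_pickle=True);cv2.imwrite('pics/w1raw.png',f)
o=np.ascontiguousarray(f)
print(proj('wrist',[[.527,.182,.083],[.527,.182,.042]],c))
cv2.imwrite('pics/w1.png',crop(o,0,0,640,400,1,40))
```

```text
t 2.43 pos [0.5273 0.1823 0.2311] jaw 12.12 tilt [-0.0002  0.0005] lin mm [-0.2  1.1  0.3] dist 1.1 ry 0.12 F [ 0.1 -0.8  0. ] q [ 0.68  0.17 -0.25 -0.   -1.15 -0.47]
[[322.05730654 187.1746001 ]
 [322.04362982 177.49981426]]
```

View pics/w1.png

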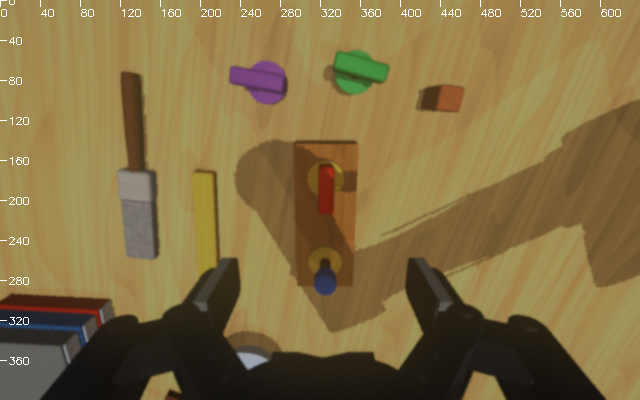

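```bash
cat >> h.py <<'E'
from scipy.optimize import minimize
def fitbox(mask,c,x0,dim,z0,z1,S=4):
    big=cv2.resize(mask.astype(np.uint8)*255,None,fx=S,fy=S,interpolation=cv2.INTER_LINEAR)>127
    B=np.array([[i*dim[0]/2,j*dim[1]/2,z] for i in(-1,1) for j in(-1,1) for z in(z0,z1)])
    def cost(p):
        a=p[2]/50; X=B.copy(); X[:,:2]=B[:,:2]@np.array([[np.cos(a),np.sin(a)],[-np.sin(a),np.cos(a)]])+p[:2]/1e3
        h=cv2.convexHull(proj('',X,c).astype(np.float32))[:,0]
        m=np.zeros(big.shape,np.uint8); cv2.fillConvexPoly(m,np.round((h*S+S/2-.5)*16).astype(np.int32),1,cv2.LINE_8,4)
        m=m>0; return 1-(m&big).sum()/(m|big).sum()
    p0=np.array([x0[0]*1e3,x0[1]*1e3,np.radians(x0[2])*50])
    r=minimize(cost,p0,method='Nelder-Mead',options=dict(initial_simplex=np.vstack([p0]+[p0+4*np.eye(3)[i] for i in range(3)]),xatol=.05,fatol=1e-4))
    return r.x[:2]/1e3,np.degrees(r.x[2]/50),r.fun
E
python3 - <<'E'
from h import *
c=np.load('c1.npy',allow_pickle=True).item();f=cv2.imread('pics/w1raw.png')
h=cv2.cvtColor(f,cv2.COLOR_BGR2HSV); m=((h[...,0]<8)|(h[...,0]>172))&(h[...,1]>190)&(h[...,2]>70)
m[:155]=0;m[225:]=0;m[:,:305]=0;m[:,345:]=0
print(m.sum(),np.argwhere(m).min(0),np.argwhere(m).max(0))
print(fitbox(m,c,(.527,.182,-78),(.05,.016),.071,.095))
print('collar',atz('',[(324.5,179)],.043,c),'spare collar',atz('',[(325,262)],.043,c),'park corners',atz('',[(294,142),(357,142),(353,286),(297,286)],.037,c))
E
```

```text
630 [166 319] [213 333]
(array([0.52218636, 0.18635468]), np.float64(-78.93384837716698), np.float64(0.27361892398673016))
collar [[0.52388878 0.18290599 0.043     ]] spare collar [[0.49998833 0.28963954 0.043     ]] park corners [[0.56655296 0.14943658 0.037     ]
 [0.49663785 0.13438215 0.037     ]
 [0.45454948 0.32098063 0.037     ]
 [0.52815767 0.33673716 0.037     ]]
```

Run:
```python
from h import *
c=np.load('c1.npy',allow_pickle=True).item();f=cv2.imread('pics/w1raw.png')
o=crop(f,285,130,370,295,4); h=cv2.cvtColor(f,cv2.COLOR_BGR2HSV); m=((h[...,0]<8)|(h[...,0]>172))&(h[...,1]>190)&(h[...,2]>70)
o2=crop((m*255).astype(np.uint8),285,130,370,225,4);o2=cv2.cvtColor(o2,cv2.COLOR_GRAY2BGR)
g=o.copy()
for p,(q) in enumerate([(.5239,.1829,-77.8)]):
    a=np.radians(q[2]);B=np.array([[i*.025,j*.008,z] for z in(.071,.095) for i,j in((-1,-1),(1,-1),(1,1),(-1,1))])
    B[:,:2]=B[:,:2]@np.array([[np.cos(a),np.sin(a)],[-np.sin(a),np.cos(a)]])+q[:2]
    P=((proj('',B,c)-[285,130])*4+2).astype(int)
    cv2.polylines(g,[P[:4]],True,(0,255,0));cv2.polylines(g,[P[4:]],True,(255,255,0))
w=np.zeros((600,2*g.shape[1],3),np.uint8);w[:600,:g.shape[1]]=g[:600];w[:o2.shape[0],g.shape[1]:]=o2
cv2.imwrite('pics/w1c.png',w)
```

```text
(no output)
```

View pics/w1c.png

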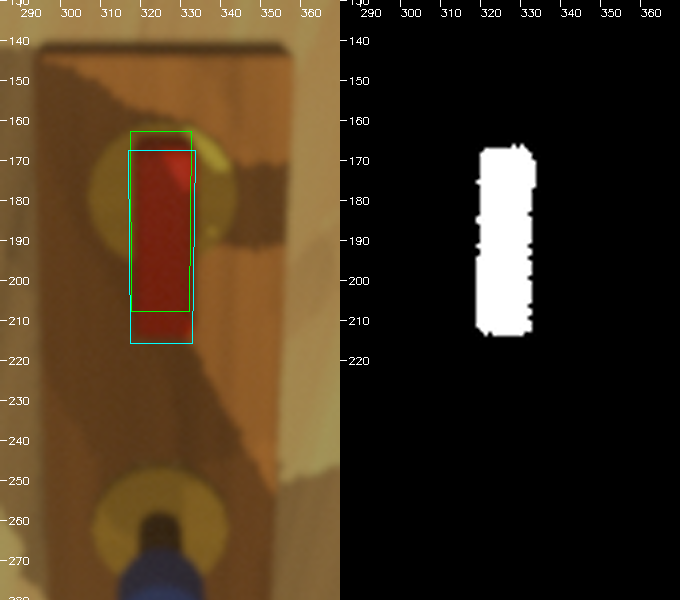

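The overlay matches the red bar to about 1 px, so the post is at (.524,.183) with its bar along -77.8°. Descending to grasp.

Request:
{"api": "drive_tool", "payload": {
  "targets": [
    {"linear": [0.0013,0.01,0.0032],"angular": [0,0,0],"claw": 0.085},
    {"linear": [0,0.02,0],"angular": [0,0,0],"claw": 0.085},
    {"linear": [0,0.025,0],"angular": [0,0,0],"claw": 0.085},
    {"linear": [0,0.025,0],"angular": [0,0,0],"claw": 0.085},
    {"linear": [0,0.025,0],"angular": [0,0,0],"claw": 0.085},
    {"linear": [0,0.022,0],"angular": [0,0,0],"claw": 0.085},
    {"linear": [0,0.02,0],"angular": [0,0,0],"claw": 0.07},
    {"linear": [0,0.015,0],"angular": [0,0,0],"claw": 0.05},
    {"linear": [0,0.005,0],"angular": [0,0,0],"claw": 0.04},
    {"linear": [0,0,0],"angular": [0,0,0],"claw": 0.03},
    {"linear": [0,0,0],"angular": [0,0,0],"claw": 0.024},
    {"linear": [0,0,0],"angular": [0,0,0],"claw": 0.022},
    {"linear": [0,0,0],"angular": [0,0,0],"claw": 0.022}
  ]
}}

```text
t: 3.57
position: [0.5247, 0.1833, 0.0654]
tool_rot: [[-0.207, 0.002, -0.978], [0.978, 0.001, -0.207], [0.001, -1.0, -0.002]]
wrist_force: [0.3, 0.4, -0.3]
width: 0.0222
```

Run:
```python
from h import *
go([.5239,.1829,.064],12.2)
c=camera_info('wrist');f=grab_frame('wrist')[:,:,::-1]
cv2.imwrite('pics/w2.png',crop(np.ascontiguousarray(f),160,60,480,340,2,20))
```

```text
t 3.57 pos [0.5247 0.1833 0.0654] jaw 11.96 tilt [ 0.0008 -0.0018] lin mm [-0.2  1.4  0.9] dist 1.7 ry -0.24 F [ 0.3  0.4 -0.3] q [ 0.69  0.33 -0.46  0.   -0.78 -0.48]
```

View pics/w2.png

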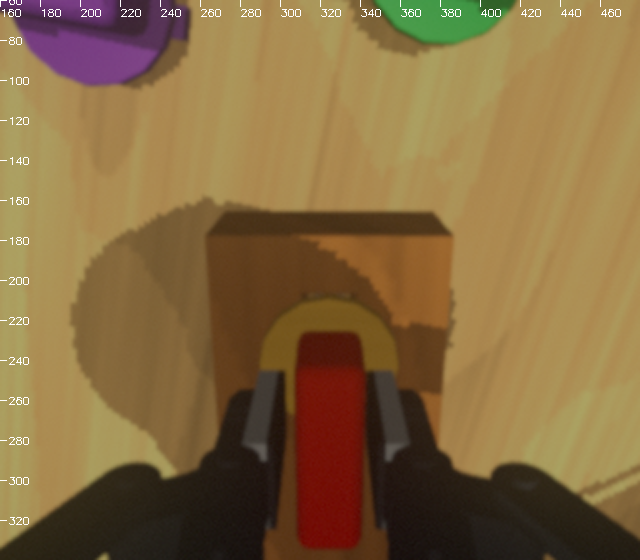

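Bar sits between the pads about 1 mm left of centre (bar ≈ 308–341, pads 302–343). I'll nudge the tool, close and lift.

Request:
{"api": "drive_tool", "payload": {
  "targets": [
    {"linear": [0,0.001,-0.001],"angular": [0,0,0],"claw": 0.02},
    {"linear": [0,0,0],"angular": [0,0,0],"claw": 0.016},
    {"linear": [0,0,0],"angular": [0,0,0],"claw": 0.012},
    {"linear": [0,0,0],"angular": [0,0,0],"claw": 0.0},
    {"linear": [0,0,0],"angular": [0,0,0],"claw": 0.0},
    {"linear": [0,0,0],"angular": [0,0,0],"claw": 0.0}
  ]
}}

```text
t: 4.12
position: [0.5253, 0.1832, 0.0638]
tool_rot: [[-0.207, 0.001, -0.978], [0.978, 0.0, -0.207], [0.0, -1.0, -0.001]]
wrist_force: [-1.7, -1.1, 5.8]
width: 0.0151
```

Request:
{"api": "drive_tool", "payload": {
  "targets": [
    {"linear": [0,-0.005,0],"angular": [0,0,0],"claw": 0.0},
    {"linear": [0,-0.01,0],"angular": [0,0,0],"claw": 0.0},
    {"linear": [0,-0.015,0],"angular": [0,0,0],"claw": 0.0},
    {"linear": [0,-0.02,0],"angular": [0,0,0],"claw": 0.0},
    {"linear": [0,-0.025,0],"angular": [0,0,0],"claw": 0.0},
    {"linear": [0,-0.025,0],"angular": [0,0,0],"claw": 0.0},
    {"linear": [0,-0.025,0],"angular": [0,0,0],"claw": 0.0},
    {"linear": [0,-0.02,0],"angular": [0,0,0],"claw": 0.0},
    {"linear": [0,-0.005,0],"angular": [0,0,0],"claw": 0.0}
  ]
}}

```text
t: 4.87
position: [0.5265, 0.1837, 0.2177]
tool_rot: [[-0.207, 0.005, -0.978], [0.978, 0.003, -0.207], [0.002, -1.0, -0.006]]
wrist_force: [1.3, 0.4, -2.0]
width: 0.0151
```

Run:
```python
from h import *
go([.535,-.205,.215],81)
```

```text
t 4.87 pos [0.5265 0.1837 0.2177] jaw 11.96 tilt [ 0.0018 -0.0056] lin mm [-382.1    1.6   72.2] dist 388.9 ry -69.04 F [ 1.3  0.4 -2. ] q [ 0.69  0.17 -0.27  0.   -1.12 -0.48]
```

Request:
{"api": "drive_tool", "payload": {
  "targets": [
    {"linear": [-0.012,0,0.004],"angular": [0,-4,0],"claw": 0.0},
    {"linear": [-0.03,0,0.0104],"angular": [0,0,0],"claw": 0.0},
    {"linear": [-0.03,0,0.0125],"angular": [0,0,0],"claw": 0.0},
    {"linear": [-0.03,0,0.0125],"angular": [0,0,0],"claw": 0.0},
    {"linear": [-0.03,0,0.0125],"angular": [0,0,0],"claw": 0.0},
    {"linear": [-0.03,0,0.0125],"angular": [0,0,0],"claw": 0.0},
    {"linear": [-0.03,0,0.0125],"angular": [0,0,0],"claw": 0.0},
    {"linear": [-0.03,0,0.0125],"angular": [0,0,0],"claw": 0.0},
    {"linear": [-0.03,0,0.0125],"angular": [0,0,0],"claw": 0.0},
    {"linear": [-0.03,0,0.0125],"angular": [0,0,0],"claw": 0.0},
    {"linear": [-0.03,0,0.0125],"angular": [0,0,0],"claw": 0.0},
    {"linear": [-0.03,0,0.0125],"angular": [0,0,0],"claw": 0.0},
    {"linear": [-0.02,0,0.006],"angular": [0,0,0],"claw": 0.0}
  ]
}}

```text
t: 5.95
position: [0.4823, -0.2071, 0.2128]
tool_rot: [[-0.273, -0.001, -0.962], [0.962, 0.0, -0.273], [0.001, -1.0, 0.001]]
wrist_force: [1.1, -0.3, -1.9]
width: 0.0153
```

Request:
{"api": "drive_tool", "payload": {
  "targets": [
    {"linear": [0,0,0],"angular": [0,-5,0],"claw": 0.0},
    {"linear": [0,0,0],"angular": [0,-6,0],"claw": 0.0},
    {"linear": [0,0,0],"angular": [0,-6,0],"claw": 0.0},
    {"linear": [0,0,0],"angular": [0,-6,0],"claw": 0.0},
    {"linear": [0,0,0],"angular": [0,-6,0],"claw": 0.0},
    {"linear": [0,0,0],"angular": [0,-6,0],"claw": 0.0},
    {"linear": [0,0,0],"angular": [0,-6,0],"claw": 0.0},
    {"linear": [0,0,0],"angular": [0,-6,0],"claw": 0.0},
    {"linear": [0,0,0],"angular": [0,-6,0],"claw": 0.0},
    {"linear": [0,0,0],"angular": [0,-6,0],"claw": 0.0},
    {"linear": [0,0,0],"angular": [0,-6,0],"claw": 0.0},
    {"linear": [0,0,0],"angular": [0,0,0],"claw": 0.0},
    {"linear": [0,0,0],"angular": [0,0,0],"claw": 0.0}
  ]
}}

```text
t: 7.03
position: [0.4833, -0.2048, 0.2129]
tool_rot: [[-0.987, -0.001, -0.161], [0.161, 0.0, -0.987], [0.001, -1.0, -0.0]]
wrist_force: [-0.2, -0.6, -2.2]
width: 0.015
```

Run:
```python
from h import *
go([.480,-.198,.2177],81)
c=camera_info('wrist');f=grab_frame('wrist')[:,:,::-1]
np.save('c3.npy',c,allow_pickle=True);cv2.imwrite('pics/w3raw.png',f)
cv2.imwrite('pics/w3.png',crop(np.ascontiguousarray(f),0,0,640,400,1,20))
print(proj('wrist',[[.543,-.206,.04]],c), c['cx'],c['cy'])
```

```text
t 7.03 pos [ 0.4833 -0.2048  0.2129] jaw 80.74 tilt [ 0.0009 -0.0002] lin mm [ 4.4 -4.8 -6.1] dist 9.0 ry -0.26 F [-0.2 -0.6 -2.2] q [-0.03  0.13 -0.34 -0.   -1.1   1.44]
[[313.68007574 125.21957437]] 322.5643641563197 200.89986505494898
```

View pics/w3.png

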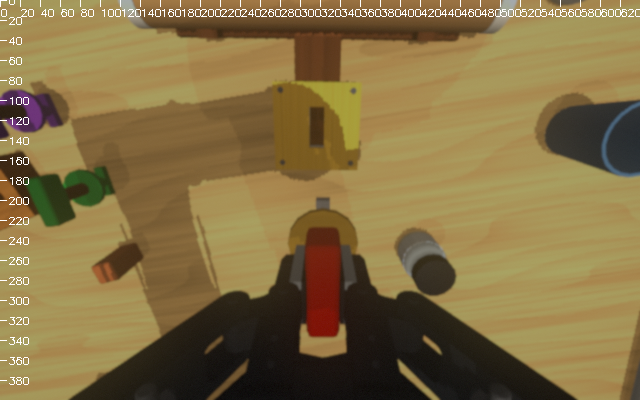

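The slot is at (317,127), with the plate corners about (275,83)–(359,170). The post hangs straight, with bar, collar and lug tip all at column ~323.

Run:
```python
from h import *
np.set_printoptions(precision=4,suppress=True)
c=np.load('c3.npy',allow_pickle=True).item();f=cv2.imread('pics/w3raw.png')
q=atz('',[(275,82.5),(360.5,81.5),(359,170),(273.5,168.5)],.04,c); e=np.roll(q,-1,0)-q
print(q.mean(0),np.hypot(e[:,0],e[:,1]),np.degrees(np.arctan2(e[:,1],e[:,0])))
h=cv2.cvtColor(f,cv2.COLOR_BGR2HSV); 
m=(h[...,2]<75)[100:155,302:334]; n,l,s,ct=cv2.connectedComponentsWithStats(m.astype(np.uint8)); k=1+s[1:,4].argmax()
print('slot blob',s[k],ct[k]+[302,100]); b=s[k]
print(atz('',[(302+b[0]+b[2]/2-.5,100+b[1]+b[3]/2-.5)],.04,c), atz('',[(317,127)],.04,c))
r,d,_=cv2.minAreaRect(np.argwhere(l==k)[:,::-1].astype(np.float32)); print(r,d,_)
# expected post lug tip and collar in picture from grasp pose
o=get_obs();R=np.array(o['tool_rot']);p=np.array(o['position'])
for nm,v in [('lug top end',(-.018,.019*0+.060-.008-.0,0)),('lug bottom end',(-.018,.060,0)),('collar top',(0,.021,0)),('bar top front',(-.025,-.031,0))]:
    print(nm,proj('',[p+R@np.array(v)],c))
go([.543,-.206,.2129],81)
```

```text
[ 0.54  -0.209  0.04 ] [0.0854 0.0901 0.0937 0.0877] [-98.5922 172.11    79.7587 -13.251 ]
slot blob [  9   8  12  37 392] [315.9796 126.1505]
[[ 0.5417 -0.2088  0.04  ]] [[ 0.5407 -0.2091  0.04  ]]
(14.5, 26.0) (36.0, 11.0) 90.0
lug top end [[321.297 198.955]]
lug bottom end [[321.338  195.4809]]
collar top [[321.1146 242.4597]]
bar top front [[320.5627 245.1307]]
t 7.08 pos [ 0.4834 -0.2048  0.213 ] jaw 80.72 tilt [ 0.0007 -0.0001] lin mm [-59.    0.   -8.4] dist 59.6 ry -0.28 F [-1.8  0.3 -2.6] q [-0.03  0.13 -0.34 -0.   -1.1   1.44]
```

Request:
{"api": "drive_tool", "payload": {
  "targets": [
    {"linear": [-0.01,0,-0.001],"angular": [0,-0.2,0],"claw": 0.0},
    {"linear": [-0.015,0,-0.002],"angular": [0,0,0],"claw": 0.0},
    {"linear": [-0.015,0.01,-0.002],"angular": [0,0,0],"claw": 0.0},
    {"linear": [-0.012,0.015,-0.001],"angular": [0,0,0],"claw": 0.0},
    {"linear": [-0.0055,0.02,-0.0005],"angular": [0,0,0],"claw": 0.0},
    {"linear": [0,0.02,0],"angular": [0,0,0],"claw": 0.0},
    {"linear": [0,0.02,0],"angular": [0,0,0],"claw": 0.0},
    {"linear": [0,0.01,0],"angular": [0,0,0],"claw": 0.0},
    {"linear": [0,0.003,0],"angular": [0,0,0],"claw": 0.0},
    {"linear": [0,0,0],"angular": [0,0,0],"claw": 0.0},
    {"linear": [0,0,0],"angular": [0,0,0],"claw": 0.0}
  ]
}}

```text
t: 8.0
position: [0.5424, -0.2075, 0.1162]
tool_rot: [[-0.988, 0.001, -0.154], [0.154, -0.0, -0.988], [-0.001, -1.0, 0.0]]
wrist_force: [-0.3, -0.5, -1.4]
width: 0.0153
```

Run:
```python
from h import *
go([.5412,-.2076,.115],81)
fs=[]
for n,w in (('wrist',(230,90,410,250)),('scene',(238,150,298,215)),('side',(285,200,345,275))):
    f=np.ascontiguousarray(grab_frame(n)[:,:,::-1]); cv2.imwrite(f'pics/{n}4raw.png',f); fs.append((f,w))
o=np.zeros((600,800,3),np.uint8)
a=crop(fs[0][0],*fs[0][1],3); o[:a.shape[0],:540]=a[:,:540]
b=crop(fs[1][0],*fs[1][1],4); o[:260,545:785]=b
b=crop(fs[2][0],*fs[2][1],4); o[270:570,545:785]=b
cv2.imwrite('pics/w4.png',o); np.save('c4.npy',camera_info('wrist'),allow_pickle=True)
```

```text
t 8.00 pos [ 0.5424 -0.2075  0.1162] jaw 81.12 tilt [-0.0012  0.0003] lin mm [1.2 1.2 0.2] dist 1.7 ry 0.12 F [-0.3 -0.5 -1.4] q [-0.03  0.3  -0.35  0.   -0.91  1.44]
```

View pics/w4.png

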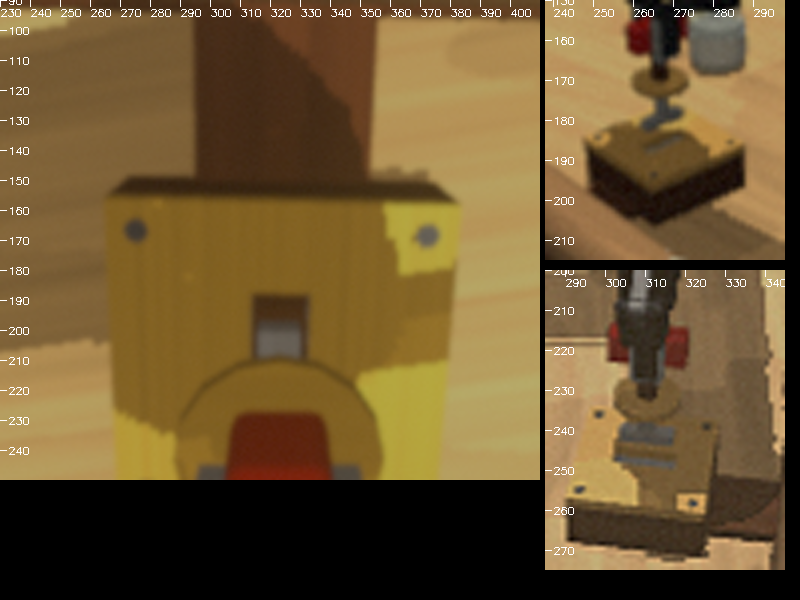

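Run:
```python
from h import *
np.set_printoptions(precision=4,suppress=True)
c=np.load('c4.npy',allow_pickle=True).item();o=get_obs();R=np.array(o['tool_rot']);p=np.array(o['position'])
print('lug bot/top end pred',proj('',[p+R@np.array(v) for v in((-.018,.060,0),(-.018,.052,0))],c))
X=atz('',[(323.5,188.3)],.04,c)[0]; print('slot end',X,'rel tool mm',1e3*R.T@(X-p))
for z in(.0562,.0582): print('lug end',1e3*R.T@(atz('',[(323.2,196.7)],z,c)[0]-p))
# scene/side check
for n in('scene','side'): print(n,proj(n,[p+R@np.array(v) for v in((-.018,.060,0),(.018,.060,0))]))
```

```text
lug bot/top end pred [[321.2797 195.5594]
 [321.2371 199.0328]]
slot end [ 0.5607 -0.212   0.04  ] rel tool mm [-18.6198  76.6748   1.6636]
lug end [-16.9822  60.4711   1.3924]
lug end [-17.6259  58.4725   1.3864]
scene [[261.9474 182.1145]
 [271.1189 178.2264]]
side [[316.884  242.1965]
 [303.2922 240.8881]]
```

Laterally aligned to 0.3 mm, but the slot sits about 1.7 mm further along tool +x. Correcting that and lowering in stages.

Request:
{"api": "drive_tool", "payload": {
  "targets": [
    {"linear": [0.0015,0,0.0003],"angular": [0,0,0],"claw": 0.0},
    {"linear": [0,0.004,0],"angular": [0,0,0],"claw": 0.0},
    {"linear": [0,0.006,0],"angular": [0,0,0],"claw": 0.0},
    {"linear": [0,0.006,0],"angular": [0,0,0],"claw": 0.0},
    {"linear": [0,0.004,0],"angular": [0,0,0],"claw": 0.0},
    {"linear": [0,0.002,0],"angular": [0,0,0],"claw": 0.0},
    {"linear": [0,0,0],"angular": [0,0,0],"claw": 0.0}
  ]
}}

```text
t: 8.73
position: [0.5396, -0.2074, 0.0924]
tool_rot: [[-0.988, -0.002, -0.154], [0.154, 0.0, -0.988], [0.002, -1.0, 0.0]]
wrist_force: [0.1, 0.3, -2.3]
width: 0.0155
```

Request:
{"api": "drive_tool", "payload": {
  "targets": [
    {"linear": [0,0.005,0],"angular": [0,0,0],"claw": 0.0},
    {"linear": [0,0.005,0],"angular": [0,0,0],"claw": 0.0},
    {"linear": [0,0.005,0],"angular": [0,0,0],"claw": 0.0},
    {"linear": [0,0.004,0],"angular": [0,0,0],"claw": 0.0},
    {"linear": [0,0.002,0],"angular": [0,0,0],"claw": 0.0},
    {"linear": [0,0,0],"angular": [0,0,0],"claw": 0.0}
  ]
}}

```text
t: 9.23
position: [0.5396, -0.2074, 0.0715]
tool_rot: [[-0.988, -0.001, -0.154], [0.154, 0.0, -0.988], [0.001, -1.0, 0.0]]
wrist_force: [0.3, 0.3, -2.2]
width: 0.0151
```

Request:
{"api": "drive_tool", "payload": {
  "targets": [
    {"linear": [0,0.001,0],"angular": [0,0,0],"claw": 0.0},
    {"linear": [0,0.001,0],"angular": [0,0,0],"claw": 0.0},
    {"linear": [0,0.001,0],"angular": [0,0,0],"claw": 0.0},
    {"linear": [0,0.0005,0],"angular": [0,0,0],"claw": 0.0},
    {"linear": [0,0,0],"angular": [0,0,0],"claw": 0.0}
  ]
}}

```text
t: 9.65
position: [0.54, -0.2074, 0.0688]
tool_rot: [[-0.988, 0.0, -0.154], [0.154, -0.0, -0.988], [-0.0, -1.0, 0.0]]
wrist_force: [0.8, -0.3, -2.0]
width: 0.0151
```

Request:
{"api": "drive_tool", "payload": {
  "targets": [
    {"linear": [0,0.0005,0],"angular": [0,0,0],"claw": 0.0},
    {"linear": [0,0.0005,0],"angular": [0,0,0],"claw": 0.0},
    {"linear": [0,0,0],"angular": [0,0,0],"claw": 0.0}
  ]
}}

```text
t: 9.9
position: [0.54, -0.2074, 0.0677]
tool_rot: [[-0.988, -0.0, -0.154], [0.154, 0.0, -0.988], [0.0, -1.0, -0.0]]
wrist_force: [-0.3, -0.4, -2.8]
width: 0.0149
```

Still free, about 1 mm above the seat. Turning clockwise in stages while watching the side forces.

Request:
{"api": "drive_tool", "payload": {
  "targets": [
    {"linear": [0,0,0],"angular": [0,2,0],"claw": 0.0},
    {"linear": [0,0,0],"angular": [0,4,0],"claw": 0.0},
    {"linear": [0,0,0],"angular": [0,4,0],"claw": 0.0},
    {"linear": [0,0,0],"angular": [0,4,0],"claw": 0.0},
    {"linear": [0,0,0],"angular": [0,4,0],"claw": 0.0},
    {"linear": [0,0,0],"angular": [0,4,0],"claw": 0.0},
    {"linear": [0,0,0],"angular": [0,4,0],"claw": 0.0},
    {"linear": [0,0,0],"angular": [0,2,0],"claw": 0.0},
    {"linear": [0,0,0],"angular": [0,0,0],"claw": 0.0}
  ]
}}

```text
t: 10.65
position: [0.5401, -0.2074, 0.0678]
tool_rot: [[-0.799, 0.0, -0.601], [0.601, -0.0, -0.799], [-0.0, -1.0, -0.0]]
wrist_force: [-0.6, -0.4, -1.4]
width: 0.0153
```

Run:
```python
from h import *
go([.54,-.2074,.0677],-9); print(get_obs()['wrist_torque'])
```

```text
t 10.65 pos [ 0.5401 -0.2074  0.0678] jaw 53.04 tilt [-0.0001 -0.    ] lin mm [0.1 0.1 0. ] dist 0.1 ry 62.04 F [-0.6 -0.4 -1.4] q [-0.03  0.36 -0.41  0.   -0.81  0.95]
[-0.01340693 -0.01996331  0.07535227]
```

Request:
{"api": "drive_tool", "payload": {
  "targets": [
    {"linear": [0,0,0],"angular": [0,3,0],"claw": 0.0},
    {"linear": [0,0,0],"angular": [0,4,0],"claw": 0.0},
    {"linear": [0,0,0],"angular": [0,4,0],"claw": 0.0},
    {"linear": [0,0,0],"angular": [0,4,0],"claw": 0.0},
    {"linear": [0,0,0],"angular": [0,4,0],"claw": 0.0},
    {"linear": [0,0,0],"angular": [0,4,0],"claw": 0.0},
    {"linear": [0,0,0],"angular": [0,4,0],"claw": 0.0},
    {"linear": [0,0,0],"angular": [0,3,0],"claw": 0.0},
    {"linear": [0,0,0],"angular": [0,0,0],"claw": 0.0}
  ]
}}

```text
t: 11.4
position: [0.5401, -0.2074, 0.0678]
tool_rot: [[-0.392, 0.0, -0.92], [0.92, 0.0, -0.392], [-0.0, -1.0, -0.0]]
wrist_force: [-0.8, 0.4, -1.5]
width: 0.0155
```

Request:
{"api": "drive_tool", "payload": {
  "targets": [
    {"linear": [0,0,0],"angular": [0,3,0],"claw": 0.0},
    {"linear": [0,0,0],"angular": [0,4,0],"claw": 0.0},
    {"linear": [0,0,0],"angular": [0,4,0],"claw": 0.0},
    {"linear": [0,0,0],"angular": [0,4,0],"claw": 0.0},
    {"linear": [0,0,0],"angular": [0,4,0],"claw": 0.0},
    {"linear": [0,0,0],"angular": [0,4,0],"claw": 0.0},
    {"linear": [0,0,0],"angular": [0,4,0],"claw": 0.0},
    {"linear": [0,0,0],"angular": [0,3.3,0],"claw": 0.0},
    {"linear": [0,0,0],"angular": [0,0,0],"claw": 0.0},
    {"linear": [0,0,0],"angular": [0,0,0],"claw": 0.0}
  ]
}}

```text
t: 12.23
position: [0.54, -0.2074, 0.0678]
tool_rot: [[0.121, -0.0, -0.993], [0.993, -0.0, 0.121], [-0.0, -1.0, 0.0]]
wrist_force: [-1.3, 0.3, -2.7]
width: 0.0151
```

Run:
```python
from h import *
go([.54,-.2074,.0677],-9); print(get_obs()['wrist_torque'])
```

```text
t 12.23 pos [ 0.54   -0.2074  0.0678] jaw -6.95 tilt [-0.  0.] lin mm [0.  0.1 0. ] dist 0.1 ry 2.05 F [-1.3  0.3 -2.7] q [-0.03  0.36 -0.41  0.   -0.81 -0.09]
[0.00490548 0.03879917 0.02751148]
```

Request:
{"api": "drive_tool", "payload": {
  "targets": [
    {"linear": [0,0,0],"angular": [0,2,0],"claw": 0.0},
    {"linear": [0,-0.0005,0],"angular": [0,0,0],"claw": 0.0},
    {"linear": [0,-0.0005,0],"angular": [0,0,0],"claw": 0.0},
    {"linear": [0,0,0],"angular": [0,0,0],"claw": 0.0}
  ]
}}

```text
t: 12.57
position: [0.5401, -0.2074, 0.0689]
tool_rot: [[0.157, 0.0, -0.988], [0.988, -0.0, 0.157], [-0.0, -1.0, -0.0]]
wrist_force: [0.3, -0.5, -1.9]
width: 0.0151
```

Request:
{"api": "drive_tool", "payload": {
  "targets": [
    {"linear": [0,-0.0003,0],"angular": [0,0,0],"claw": 0.0},
    {"linear": [0,-0.0003,0],"angular": [0,0,0],"claw": 0.0},
    {"linear": [0,-0.0003,0],"angular": [0,0,0],"claw": 0.0},
    {"linear": [0,0,0],"angular": [0,0,0],"claw": 0.0}
  ]
}}

```text
t: 12.9
position: [0.5401, -0.2074, 0.0698]
tool_rot: [[0.159, 0.0, -0.987], [0.987, -0.0, 0.159], [-0.0, -1.0, -0.0]]
wrist_force: [-0.2, 0.2, -2.3]
width: 0.0151
```

Request:
{"api": "drive_tool", "payload": {
  "targets": [
    {"linear": [0,-0.0003,0],"angular": [0,0,0],"claw": 0.0},
    {"linear": [0,-0.0003,0],"angular": [0,0,0],"claw": 0.0},
    {"linear": [0,-0.0003,0],"angular": [0,0,0],"claw": 0.0},
    {"linear": [0,0,0],"angular": [0,0,0],"claw": 0.0}
  ]
}}

```text
t: 13.23
position: [0.5399, -0.2074, 0.0702]
tool_rot: [[0.159, -0.0, -0.987], [0.987, 0.0, 0.159], [0.0, -1.0, 0.0]]
wrist_force: [1.7, -1.2, -7.5]
width: 0.0153
```

Contact at TCP z≈.070, giving −7.5 N against about −2.1 N for the weight. Increasing in small steps.

Request:
{"api": "drive_tool", "payload": {
  "targets": [
    {"linear": [0,-0.0002,0],"angular": [0,0,0],"claw": 0.0},
    {"linear": [0,0,0],"angular": [0,0,0],"claw": 0.0},
    {"linear": [0,0,0],"angular": [0,0,0],"claw": 0.0}
  ]
}}

```text
t: 13.48
position: [0.5398, -0.2073, 0.0702]
tool_rot: [[0.16, -0.001, -0.987], [0.987, 0.0, 0.16], [0.0, -1.0, 0.001]]
wrist_force: [2.7, -1.7, -13.0]
width: 0.0148
```

Run:
```python
from h import *
go([.54,-.2074,.0677],-9)
```

```text
t 13.48 pos [ 0.5398 -0.2073  0.0702] jaw -9.18 tilt [0.0001 0.0006] lin mm [-0.   2.5 -0.2] dist 2.5 ry -0.18 F [  2.7  -1.7 -13. ] q [-0.03  0.36 -0.4  -0.   -0.81 -0.13]
```

Wrist −13 N, so about 11 N on the keeper and 13 N at the wrist. Holding over 2 s.

Request:
{"api": "drive_tool", "payload": {
  "targets": [
    {"linear": [0,0,0],"angular": [0,0,0],"claw": 0.0},
    {"linear": [0,0,0],"angular": [0,0,0],"claw": 0.0},
    {"linear": [0,0,0],"angular": [0,0,0],"claw": 0.0},
    {"linear": [0,0,0],"angular": [0,0,0],"claw": 0.0}
  ]
}}

```text
t: 13.82
position: [0.5398, -0.2073, 0.0702]
tool_rot: [[0.16, -0.001, -0.987], [0.987, 0.0, 0.16], [0.0, -1.0, 0.001]]
wrist_force: [3.4, -2.4, -18.7]
width: 0.0152
```

The force creeps up at a held command, so the controller has integral action. Backing off in tiny steps to balance it.

Request:
{"api": "drive_tool", "payload": {
  "targets": [
    {"linear": [0,0.0004,0],"angular": [0,0,0],"claw": 0.0}
  ]
}}

```text
t: 13.9
position: [0.5398, -0.2074, 0.0702]
tool_rot: [[0.159, -0.0, -0.987], [0.987, 0.0, 0.159], [-0.0, -1.0, 0.0]]
wrist_force: [2.6, 0.1, -12.3]
width: 0.0153
```

Request:
{"api": "drive_tool", "payload": {
  "targets": [
    {"linear": [0,0,0],"angular": [0,0,0],"claw": 0.0},
    {"linear": [0,0,0],"angular": [0,0,0],"claw": 0.0}
  ]
}}

```text
t: 14.07
position: [0.5398, -0.2073, 0.0702]
tool_rot: [[0.159, -0.0, -0.987], [0.987, 0.0, 0.159], [0.0, -1.0, 0.0]]
wrist_force: [3.4, -1.8, -15.6]
width: 0.015
```

Request:
{"api": "drive_tool", "payload": {
  "targets": [
    {"linear": [0,0.0002,0],"angular": [0,0,0],"claw": 0.0},
    {"linear": [0,0,0],"angular": [0,0,0],"claw": 0.0}
  ]
}}

```text
t: 14.23
position: [0.5399, -0.2074, 0.0702]
tool_rot: [[0.159, -0.0, -0.987], [0.987, 0.0, 0.159], [0.0, -1.0, 0.0]]
wrist_force: [2.4, -0.5, -14.7]
width: 0.0152
```

Request:
{"api": "drive_tool", "payload": {
  "targets": [
    {"linear": [0,0.0001,0],"angular": [0,0,0],"claw": 0.0},
    {"linear": [0,0,0],"angular": [0,0,0],"claw": 0.0},
    {"linear": [0,0,0],"angular": [0,0,0],"claw": 0.0}
  ]
}}

```text
t: 14.48
position: [0.5399, -0.2074, 0.0702]
tool_rot: [[0.159, -0.0, -0.987], [0.987, 0.0, 0.159], [-0.0, -1.0, 0.0]]
wrist_force: [1.2, -0.8, -12.9]
width: 0.0155
```

Request:
{"api": "drive_tool", "payload": {
  "targets": [
    {"linear": [0,0,0],"angular": [0,0,0],"claw": 0.0},
    {"linear": [0,0,0],"angular": [0,0,0],"claw": 0.0},
    {"linear": [0,0,0],"angular": [0,0,0],"claw": 0.0},
    {"linear": [0,0,0],"angular": [0,0,0],"claw": 0.0}
  ]
}}

```text
t: 14.82
position: [0.5399, -0.2074, 0.0702]
tool_rot: [[0.159, -0.0, -0.987], [0.987, -0.0, 0.159], [-0.0, -1.0, 0.0]]
wrist_force: [1.3, 0.1, -12.1]
width: 0.0151
```

Request:
{"api": "drive_tool", "payload": {
  "targets": [
    {"linear": [0,0,0],"angular": [0,0,0],"claw": 0.0},
    {"linear": [0,0,0],"angular": [0,0,0],"claw": 0.0},
    {"linear": [0,0,0],"angular": [0,0,0],"claw": 0.0},
    {"linear": [0,0,0],"angular": [0,0,0],"claw": 0.0}
  ]
}}

```text
t: 15.15
position: [0.54, -0.2074, 0.0702]
tool_rot: [[0.159, -0.0, -0.987], [0.987, -0.0, 0.159], [-0.0, -1.0, 0.0]]
wrist_force: [0.5, 0.3, -11.3]
width: 0.0149
```

Decaying slowly, so I nudge up 0.1 mm and keep holding.

Request:
{"api": "drive_tool", "payload": {
  "targets": [
    {"linear": [0,-0.0001,0],"angular": [0,0,0],"claw": 0.0},
    {"linear": [0,0,0],"angular": [0,0,0],"claw": 0.0},
    {"linear": [0,0,0],"angular": [0,0,0],"claw": 0.0}
  ]
}}

```text
t: 15.4
position: [0.54, -0.2074, 0.0702]
tool_rot: [[0.159, -0.0, -0.987], [0.987, 0.0, 0.159], [0.0, -1.0, 0.0]]
wrist_force: [1.1, 0.5, -10.1]
width: 0.0153
```

Request:
{"api": "drive_tool", "payload": {
  "targets": [
    {"linear": [0,0,0],"angular": [0,0,0],"claw": 0.0},
    {"linear": [0,0,0],"angular": [0,0,0],"claw": 0.0},
    {"linear": [0,0,0],"angular": [0,0,0],"claw": 0.0}
  ]
}}

```text
t: 15.65
position: [0.54, -0.2074, 0.0702]
tool_rot: [[0.159, -0.0, -0.987], [0.987, -0.0, 0.159], [-0.0, -1.0, 0.0]]
wrist_force: [0.2, -0.6, -11.1]
width: 0.0156
```

Request:
{"api": "drive_tool", "payload": {
  "targets": [
    {"linear": [0,-0.0001,0],"angular": [0,0,0],"claw": 0.0},
    {"linear": [0,0,0],"angular": [0,0,0],"claw": 0.0},
    {"linear": [0,0,0],"angular": [0,0,0],"claw": 0.0}
  ]
}}

```text
t: 15.9
position: [0.54, -0.2074, 0.0702]
tool_rot: [[0.159, -0.0, -0.987], [0.987, 0.0, 0.159], [0.0, -1.0, 0.0]]
wrist_force: [0.5, -0.8, -12.9]
width: 0.0152
```

Request:
{"api": "drive_tool", "payload": {
  "targets": [
    {"linear": [0,0,0],"angular": [0,0,0],"claw": 0.0},
    {"linear": [0,0,0],"angular": [0,0,0],"claw": 0.0}
  ]
}}

```text
t: 16.07
position: [0.54, -0.2074, 0.0702]
tool_rot: [[0.159, -0.0, -0.987], [0.987, 0.0, 0.159], [0.0, -1.0, 0.0]]
wrist_force: [0.5, -0.3, -12.2]
width: 0.0147
```

Request:
{"api": "drive_tool", "payload": {
  "targets": [
    {"linear": [0,-0.0001,0],"angular": [0,0,0],"claw": 0.0},
    {"linear": [0,0,0],"angular": [0,0,0],"claw": 0.0},
    {"linear": [0,0,0],"angular": [0,0,0],"claw": 0.0}
  ]
}}

```text
t: 16.32
position: [0.54, -0.2074, 0.0702]
tool_rot: [[0.159, -0.0, -0.987], [0.987, 0.0, 0.159], [0.0, -1.0, 0.0]]
wrist_force: [0.9, -0.9, -14.3]
width: 0.0151
```

Request:
{"api": "drive_tool", "payload": {
  "targets": [
    {"linear": [0,5e-05,0],"angular": [0,0,0],"claw": 0.0},
    {"linear": [0,0,0],"angular": [0,0,0],"claw": 0.0},
    {"linear": [0,0,0],"angular": [0,0,0],"claw": 0.0}
  ]
}}

```text
t: 16.57
position: [0.54, -0.2074, 0.0702]
tool_rot: [[0.159, -0.0, -0.987], [0.987, 0.0, 0.159], [0.0, -1.0, 0.0]]
wrist_force: [1.4, -0.2, -15.1]
width: 0.0151
```

Request:
{"api": "drive_tool", "payload": {
  "targets": [
    {"linear": [0,0.0001,0],"angular": [0,0,0],"claw": 0.0},
    {"linear": [0,0,0],"angular": [0,0,0],"claw": 0.0},
    {"linear": [0,0,0],"angular": [0,0,0],"claw": 0.0},
    {"linear": [0,0,0],"angular": [0,0,0],"claw": 0.0},
    {"linear": [0,0,0],"angular": [0,0,0],"claw": 0.0}
  ]
}}

```text
t: 16.98
position: [0.54, -0.2074, 0.0702]
tool_rot: [[0.159, -0.0, -0.987], [0.987, 0.0, 0.159], [0.0, -1.0, 0.0]]
wrist_force: [1.4, -0.3, -14.2]
width: 0.0152
```

Request:
{"api": "drive_tool", "payload": {
  "targets": [
    {"linear": [0,0,0],"angular": [0,0,0],"claw": 0.0},
    {"linear": [0,0,0],"angular": [0,0,0],"claw": 0.0},
    {"linear": [0,0,0],"angular": [0,0,0],"claw": 0.0},
    {"linear": [0,0,0],"angular": [0,0,0],"claw": 0.0},
    {"linear": [0,0,0],"angular": [0,0,0],"claw": 0.0}
  ]
}}

```text
t: 17.4
position: [0.54, -0.2074, 0.0702]
tool_rot: [[0.159, -0.0, -0.987], [0.987, 0.0, 0.159], [0.0, -1.0, 0.0]]
wrist_force: [0.5, -0.6, -14.7]
width: 0.015
```

Request:
{"api": "drive_tool", "payload": {
  "targets": [
    {"linear": [0,0,0],"angular": [0,0,0],"claw": 0.0},
    {"linear": [0,0,0],"angular": [0,0,0],"claw": 0.0},
    {"linear": [0,0,0],"angular": [0,0,0],"claw": 0.0},
    {"linear": [0,0,0],"angular": [0,0,0],"claw": 0.0},
    {"linear": [0,0,0],"angular": [0,0,0],"claw": 0.0}
  ]
}}

```text
t: 17.82
position: [0.54, -0.2074, 0.0702]
tool_rot: [[0.159, -0.0, -0.987], [0.987, 0.0, 0.159], [0.0, -1.0, 0.0]]
wrist_force: [1.2, -0.2, -14.4]
width: 0.0154
```

Request:
{"api": "drive_tool", "payload": {
  "targets": [
    {"linear": [0,0,0],"angular": [0,0,0],"claw": 0.0},
    {"linear": [0,0,0],"angular": [0,0,0],"claw": 0.0},
    {"linear": [0,0,0],"angular": [0,0,0],"claw": 0.0},
    {"linear": [0,0,0],"angular": [0,0,0],"claw": 0.0},
    {"linear": [0,0,0],"angular": [0,0,0],"claw": 0.0}
  ]
}}

```text
t: 18.23
position: [0.54, -0.2074, 0.0702]
tool_rot: [[0.159, -0.0, -0.987], [0.987, 0.0, 0.159], [-0.0, -1.0, 0.0]]
wrist_force: [-0.4, -0.3, -14.8]
width: 0.0149
```

Steady at −14.5 N, about 12.3 N net of the weight. Holding a little longer, then lowering.

Request:
{"api": "drive_tool", "payload": {
  "targets": [
    {"linear": [0,0,0],"angular": [0,0,0],"claw": 0.0},
    {"linear": [0,0,0],"angular": [0,0,0],"claw": 0.0},
    {"linear": [0,0,0],"angular": [0,0,0],"claw": 0.0},
    {"linear": [0,0,0],"angular": [0,0,0],"claw": 0.0},
    {"linear": [0,0,0],"angular": [0,0,0],"claw": 0.0},
    {"linear": [0,0,0],"angular": [0,0,0],"claw": 0.0}
  ]
}}

```text
t: 18.73
position: [0.54, -0.2074, 0.0702]
tool_rot: [[0.159, -0.0, -0.987], [0.987, 0.0, 0.159], [0.0, -1.0, 0.0]]
wrist_force: [-0.5, -0.6, -15.8]
width: 0.0148
```

Request:
{"api": "drive_tool", "payload": {
  "targets": [
    {"linear": [0,0.0003,0],"angular": [0,0,0],"claw": 0.0},
    {"linear": [0,0.0005,0],"angular": [0,0,0],"claw": 0.0},
    {"linear": [0,0.0005,0],"angular": [0,0,0],"claw": 0.0},
    {"linear": [0,0.0005,0],"angular": [0,0,0],"claw": 0.0},
    {"linear": [0,0.0005,0],"angular": [0,0,0],"claw": 0.0},
    {"linear": [0,0.0003,0],"angular": [0,0,0],"claw": 0.0},
    {"linear": [0,0,0],"angular": [0,0,0],"claw": 0.0},
    {"linear": [0,0,0],"angular": [0,0,0],"claw": 0.0}
  ]
}}

```text
t: 19.4
position: [0.5404, -0.2075, 0.068]
tool_rot: [[0.159, 0.001, -0.987], [0.987, -0.0, 0.159], [-0.0, -1.0, -0.001]]
wrist_force: [-0.3, -0.8, -2.6]
width: 0.015
```

Request:
{"api": "drive_tool", "payload": {
  "targets": [
    {"linear": [0,0.0002,0],"angular": [0,0,0],"claw": 0.0},
    {"linear": [0,0.0002,0],"angular": [0,0,0],"claw": 0.0},
    {"linear": [0,0,0],"angular": [0,0,0],"claw": 0.0}
  ]
}}

```text
t: 19.65
position: [0.54, -0.2074, 0.0672]
tool_rot: [[0.159, -0.0, -0.987], [0.987, -0.0, 0.159], [-0.0, -1.0, 0.0]]
wrist_force: [-0.1, -0.2, -2.0]
width: 0.0156
```

Request:
{"api": "drive_tool", "payload": {
  "targets": [
    {"linear": [0,0.0002,0],"angular": [0,0,0],"claw": 0.0},
    {"linear": [0,0.0002,0],"angular": [0,0,0],"claw": 0.0},
    {"linear": [0,0,0],"angular": [0,0,0],"claw": 0.0}
  ]
}}

```text
t: 19.9
position: [0.54, -0.2074, 0.0669]
tool_rot: [[0.159, -0.0, -0.987], [0.987, -0.0, 0.159], [-0.0, -1.0, 0.0]]
wrist_force: [0.6, -0.4, -2.6]
width: 0.0153
```

Request:
{"api": "drive_tool", "payload": {
  "targets": [
    {"linear": [0,0.0002,0],"angular": [0,0,0],"claw": 0.0},
    {"linear": [0,0,0],"angular": [0,0,0],"claw": 0.0}
  ]
}}

```text
t: 20.07
position: [0.54, -0.2074, 0.0668]
tool_rot: [[0.159, 0.0, -0.987], [0.987, -0.0, 0.159], [-0.0, -1.0, -0.0]]
wrist_force: [-0.4, 0.2, 0.8]
width: 0.0151
```

Seated: the post's weight is off the wrist, with slight contact. Opening, then retreating straight up.

Request:
{"api": "drive_tool", "payload": {
  "targets": [
    {"linear": [0,0,0],"angular": [0,0,0],"claw": 0.02},
    {"linear": [0,0,0],"angular": [0,0,0],"claw": 0.025},
    {"linear": [0,0,0],"angular": [0,0,0],"claw": 0.03},
    {"linear": [0,0,0],"angular": [0,0,0],"claw": 0.04},
    {"linear": [0,0,0],"angular": [0,0,0],"claw": 0.05},
    {"linear": [0,0,0],"angular": [0,0,0],"claw": 0.05},
    {"linear": [0,0,0],"angular": [0,0,0],"claw": 0.05}
  ]
}}

```text
t: 20.65
position: [0.5401, -0.2074, 0.0667]
tool_rot: [[0.159, 0.0, -0.987], [0.987, -0.0, 0.159], [-0.0, -1.0, -0.0]]
wrist_force: [0.1, -0.0, -0.2]
width: 0.0499
```

Request:
{"api": "drive_tool", "payload": {
  "targets": [
    {"linear": [0,-0.005,0],"angular": [0,0,0],"claw": 0.05},
    {"linear": [0,-0.01,0],"angular": [0,0,0],"claw": 0.05},
    {"linear": [0,-0.02,0],"angular": [0,0,0],"claw": 0.05},
    {"linear": [0,-0.025,0],"angular": [0,0,0],"claw": 0.05},
    {"linear": [0,-0.025,0],"angular": [0,0,0],"claw": 0.05},
    {"linear": [0,-0.02,0],"angular": [0,0,0],"claw": 0.05},
    {"linear": [0,-0.01,0],"angular": [0,0,0],"claw": 0.05},
    {"linear": [0,0,0],"angular": [0,0,0],"claw": 0.05}
  ]
}}

```text
t: 21.32
position: [0.5415, -0.2077, 0.1851]
tool_rot: [[0.159, 0.005, -0.987], [0.987, -0.001, 0.159], [0.0, -1.0, -0.005]]
wrist_force: [-0.0, -0.5, -0.0]
width: 0.05
```

Run:
```python
from h import *
go([.54,-.2074,.18],-9)
o=np.zeros((600,800,3),np.uint8)
for n,w,s,(x,y) in (('wrist',(160,60,480,300),2,(0,0)),('scene',(238,140,298,212),4,(0,300)),('side',(285,200,345,275),4,(400,300))):
    f=np.ascontiguousarray(grab_frame(n)[:,:,::-1]); 
    if n=='wrist': a=crop(cv2.resize(f,(640,400)),*w,2,20)[:300] if 0 else crop(f,180,60,460,210,2,20)
    else: a=crop(f,*w,s)
    a=a[:600-y,:800-x]; o[y:y+a.shape[0],x:x+a.shape[1]]=a
cv2.imwrite('pics/fin.png',o)
```

```text
t 21.32 pos [ 0.5415 -0.2077  0.1851] jaw -9.15 tilt [ 0.0001 -0.0055] lin mm [0.  5.1 1.6] dist 5.4 ry -0.15 F [-0.  -0.5 -0. ] q [-0.03  0.24 -0.27  0.   -1.06 -0.13]
```

View pics/fin.png

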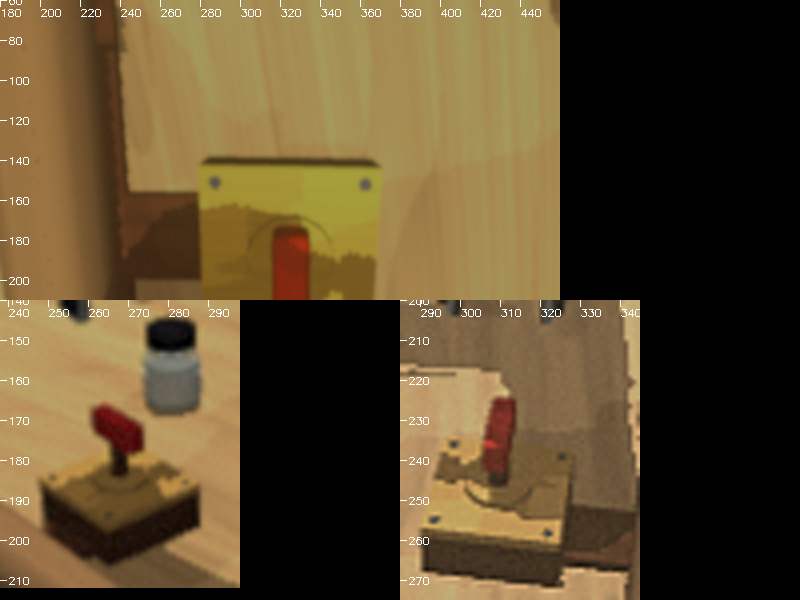

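The post stands upright with its collar flush on the brass and the bar crosswise to the slot (scene bar at ~(263,172), wrist bar at ~(321,180) parallel to the plate edges). The gripper is clear, so I'm handing in.

```bash
python3 -c "
from plant import *
print(job_done())"
```

```text
the job is handed in; nothing more can be done
None
```

The red-bar post is locked in the socket and the job is handed in at about 21.5 s of the 72 s allowed. I lowered it through the slot without resistance and turned it about 90° clockwise. I then pulled until the keeper caught it, about 3.5 mm above its seat.

- **Pull:** The first attempt at a steady pull drifted because the arm's controller keeps adding force. The wrist reading peaked at 18.7 N among the readings at the end of each call, then eased to about 10 N. I rebalanced it and held about 2.4 s at 14.2–15.8 N at the wrist, which is about 12–13.5 N net of the post's roughly 2.2 N weight.
- **Seating and release:** I lowered it in 0.2 mm steps until the weight came off the wrist at about 3 N of contact, then let go and backed straight up.
- **Last checks:** The final pictures show the post upright, its collar on the brass and its bar crosswise to the slot. The wrist force is about zero, and nothing near the socket looks moved. I took no final picture of the rest of the table, and the gripper touched nothing else that I saw.
- **What disagreed:** The scene and side cameras differed by about 1 cm on positions. I aligned with the wrist camera from close by instead.

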